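# Park the record weight under the dust cover

## Task

Put the aluminium record weight away: stand it upright, centred on the round cork pad of the wooden sliding carrier while the carrier is still out in the open, and let go of it. Then push the carrier along its rail by the orange upright plate to the next click stop, under the smoked dust cover, and no further, so that it rests in that stop with the weight still upright and centred on the pad. Leave the dust cover shut and do not disturb the coaster, tumbler, green adapter or brush.

Things in the scene. Friction and masses are not known exactly. Their poses are not given: they have to be found in the camera images.
- weight: Aluminium record weight, loose, about 0.41 kg: a 76 mm dia., 22 mm high base with a 44 mm dia. knob on top of it, from 22 to 56 mm height. Origin at the centre of its underside, z up. Stands on the shelf on the robot's side of the rail.
- rail: Fixed rail dock: black strip 130 mm wide, 12 mm thick, with two aluminium guide bars, from its own y = -200 to +300 mm; origin on its centre line at the shelf (z = 0). Its +y is roughly the robot's left (yaw within 0.2 rad), its +x points away from the robot. The carrier is pushed towards the rail's -y, into the dust cover. White ticks at rail y = +15 mm mark the last, unwanted stop.
- carrier (a joint): Travel of the carrier towards rail -y (m): starts at 0.002 to 0.04, next click stop 0.190, last (unwanted) stop 0.250, end 0.262; no other clicks. About 1.5 N friction, stays where left. Each stop is a spring ball between two ridges 9 mm either side of it: 5 to 6 N pushes it over a ridge; released within 4 mm of a stop it is drawn in, with 1 mm of play.
- pad (a point): Centre of the top of the round cork pad (dia. 90 mm, 2 mm thick) amid the carrier's light wood deck, 32 mm above the shelf. The deck is 100 mm (rail x) by 130 mm (rail y), its top 30 mm above the shelf; a 40 mm wide tail towards rail +y bears the orange plate.
- handle (a point): Middle of the upper edge of the orange upright plate on the carrier's tail, 110 mm above the shelf; 135 mm from the pad's centre towards rail +y. The plate is 50 mm wide (rail x), 10 mm thick (rail y), 90 mm high (20 to 110 mm above the shelf); it can be pushed on its outer (+y) face or pinched across its thickness from above. It stays outside the cover.
- next_stop (a point): Fixed point on the rail, 110 mm above the shelf, at rail y = +75 mm, between a pair of yellow ticks on the strip's edges: where point handle is when the carrier is in the next stop (the orange plate in line with the yellow ticks).
- cover_mouth (a point): Fixed point on the rail's centre line: middle of the upper inner edge of the cover's open end, 105 mm above the shelf. The cover runs from here 200 mm towards rail -y, and is 140 mm wide.
- cover (a joint): Opening angle of the smoked acrylic dust cover (rad), 0 shut; its spring hinge along the far lower edge holds it shut. Box 140 x 200 mm with 3 mm walls, top 108 mm above the shelf, open at its rail +y end; the loaded weight passes below its top with 17 mm to spare.
- coaster: White ceramic coaster, 100 mm dia., 8 mm thick; origin at the centre of its underside. Leave alone.
- tumbler: Glass tumbler, 76 mm dia., 95 mm high, standing on the coaster; origin at the centre of its underside. Leave alone.
- adapter: Green plastic 45 adapter, 38 mm dia., 12 mm thick; origin at the centre of its underside. Leave alone.
- brush: Stylus brush, 100 x 26 x 20 mm, lying along its x axis; origin at the centre of its underside. Leave alone.
Not all that is in view belongs to the job. What is shaped like the weight but blue or yellow is not meant.

How it is judged (in metres and radians):
On the way:
1. the weight stands on the carrier's pad, let go, with the carrier still out in the open (horizontal distance between weight and pad below 0.015 m and distance between weight and pad below 0.016 m and angle between weight's own z axis and vertical below 0.08 rad and value of joint carrier below 0.08 m and contact force between the fingers and weight below 0.1 N), for 0.2 s.
At the end, for the whole second after the job is handed in: The carrier rests in the next stop (travel 0.190 m within 5 mm), the weight stands upright (within 0.08 rad) and at rest on the cork pad within 15 mm of its centre, and the cover is shut (under 0.05 rad) (value of joint carrier between 0.185 and 0.195 m and velocity of joint carrier between -0.01 and 0.01 m/s and horizontal distance between weight and pad below 0.015 m and distance between weight and pad below 0.016 m and angle between weight's own z axis and vertical below 0.08 rad and linear speed of weight below 0.01 m/s and value of joint cover below 0.05 rad); the robot touches nothing.
It fails at once if the carrier is pushed over the next stop towards the last one (travel beyond 0.203 m) (value of joint carrier above 0.203 m).
It fails at once if the dust cover is lifted by more than 0.1 rad (value of joint cover above 0.1 rad).
It fails at once if the coaster, tumbler, adapter or brush is moved by more than 20 mm or the tumbler is tipped (distance of any of coaster, tumbler, adapter, brush from where it was at the start of the episode above 0.02 m or angle between tumbler's own z axis and vertical above 0.3 rad).
It also fails if it takes over 51 s, if anything falls off the work surface, if the arm or the gripper's body presses on something with over 40 N, if the wrist force passes 120 N, or if a joint passes its speed limit or range.

## Robot

A 6-joint arm with a two-finger parallel gripper is mounted at the origin on the work surface. World frame = base frame: x ahead of the robot, y to its left, z up, the work surface at z = 0. Lengths are in mm, angles in rad, forces in N, time in s.
With the tool pointing down it reaches from about 250 to 775 mm from the base axis. Payload 8.9 kg.
Tool frame: the origin (TCP) lies between the finger pads; the fingertips stand 22 mm ahead of it and the grasp point (between the pads) lies 3 mm ahead of it (ctrl.tips_ahead is the z of the fingertips in the tool frame, in mm); z points along the fingers, y is the line along which they close (so a half turn about z gives the same grasp; the last joint's range is limited). The gripper opens to 85 mm and grips with 20 to 120 N. Pads are 22 mm wide; open, the fingers measure 114 mm over their backs; the gripper's body (76 mm by 85 mm) begins 54 mm behind the grasp point. The pads swing forward as they close: fully open they stand 13 mm farther back than shut.
Start: joints at [-1.462, 0.291, -0.153, 1.127, 0, 1.431], TCP at [128.769, -508.962, 227.405] pointing down, gripper open.
Joint ranges: [-2.52, 2.52], [-0.91, 1.74], [-1.3, 1.37], [-1.96, 2.02], [-1.52, 1.47], [-3.14, 3.14]. Speed limits (rad/s): [2.22, 2.22, 2.79, 3.14, 3.14, 3.14].

## Interface

Orientations are given as a unit quaternion [x, y, z, w].
In Python, from workcell import sensors, eyes, ctrl gives the robot as it stands.
- The arm moves only by the tool servo_tool, never from a script. Its argument "commands" is one flat list of numbers, 4 for each row, row after row: the shift along the tool's x, y, z in m, then the turn about the tool's z in degrees. In form: [tx, ty, tz, turn, tx, ty, tz, turn, ...]. A call has 1 to 20 rows; each row shifts and turns the commanded pose from where the row before left it, along the tool's axes as they then stand; what a row does not reach is not made up. A row lasts 1/12 s, in which the tool goes at most 41.7 mm and 7.16 degrees, less where a joint would pass 70% of its speed; a pose out of reach is approached as far as the arm can. A call is refused whole if a number of a shift passes 0.0417 or a number of a turn 7.16, either way. A call with a gripper value outside its range is refused whole. "hand" is the opening, from -1 (shut) to 1 (fully open), set as the call begins (left out, the last holds). The fingers move at their own pace and stop on an object; "force" is the grip in N (left out, the last holds). Time passes only in rows, so rows that do not move let the fingers close. It gives the time, the measured TCP pose, the force, the opening and the grip force at its end, in the units of the state.
- sensors.read_state(): the state, without advancing time (a new reading comes with each control period).
- eyes.get_image(name): name is "scene" or "top" or "wrist"; returns a dict with "frame" (384x512x3 uint8, blue, green, red), "camera_matrix" (3x3 intrinsics, pixels), "view" (4x4, takes a point from world to camera coordinates); the wrist camera has in their place "hand_eye" (4x4, takes a point from camera to tool coordinates, whose origin is the TCP and whose axes are the flange's). Camera axes: x right, y up, looking along -z (the intrinsics and any distortion apply to the point x, -y, -z); pixel columns grow to the right and rows downward; lengths in mm; the calibration is good to about 2 mm. A picture is of the moment at which its call begins: read the wrist's pose just before it. There is no depth.
- ctrl.close_job(): hands the job in; it is judged then, once.
The state is a dict: "time_s": time; "joints": joint angles; "joint_velocities": joint speeds; "tau": joint torques, N m; "ee_pos": TCP position; "tcp_rot": TCP orientation; "ft_force": force on the tool from outside, world axes, zero at the start; "moment": the same for the moment, N m; "gripper_width": finger opening in mm; "gripper_force": force on a finger pad.
Only numpy, scipy, OpenCV 4.12 (cv2) and the standard library are available. Lean on these libraries where they do the work, as an engineer would, in place of code of your own. Each camera call takes 0.05 s, during which the arm holds its last target. There are 200 camera calls.

## Working session

There is one attempt and no reset: what is moved stays moved. The work goes in short steps, Python scripts to look and compute and a tool call to move; the robot and the scene stay as the last step left them, time stands still between calls to the robot, and variables do not carry over. Pictures are saved under pics/ and viewed, at most 10 in all, crops included, and the job is handed in when it is done.

Besides the shell and the picture viewer there is one more tool, called after "Request:" as a command line: name --argument value ..., lists and objects as JSON in quotes. servo_tool: Moves the arm, as the interface text tells. Its arguments: {"type":"object","properties":{"commands":{"type":"array","items":{"type":"number"}},"hand":{"type":"number"},"force":{"type":"number"}},"required":["commands"]}

```bash
mkdir -p pics; cat > h.py <<'E'
import numpy as np, cv2
from scipy.spatial.transform import Rotation as R
from workcell import sensors, eyes, ctrl
def cam(name):
    s=sensors.read_state(); d=eyes.get_image(name)
    K=np.array(d["camera_matrix"])
    if name=="wrist":
        T=np.eye(4);T[:3,:3]=R.from_quat(s["tcp_rot"]).as_matrix();T[:3,3]=s["ee_pos"]
        C=T@np.array(d["hand_eye"])
    else: C=np.linalg.inv(np.array(d["view"]))
    return d["frame"],K,C,d
def ray(K,C,u,v):
    r=np.linalg.inv(K)@[u,v,1.]; r=np.array([r[0],-r[1],-r[2]])
    return C[:3,3],C[:3,:3]@(r/np.linalg.norm(r))
def onplane(K,C,u,v,z):
    o,d=ray(K,C,u,v); return o+d*(z-o[2])/d[2]
def meet(a,b):
    A=np.zeros((3,3));y=np.zeros(3)
    for o,d in(a,b):
        P=np.eye(3)-np.outer(d,d);A+=P;y+=P@o
    x=np.linalg.solve(A,y); return x,[np.linalg.norm((np.eye(3)-np.outer(d,d))@(x-o)) for o,d in(a,b)]
def proj(K,C,p):
    q=np.linalg.inv(C)@np.append(p,1); q=K@[q[0],-q[1],-q[2]]; return q[:2]/q[2]
E
python3 - <<'E'
from h import *
np.set_printoptions(precision=3,suppress=True)
ims=[]
for n in("scene","top"):
    f,K,C,d=cam(n); np.savez(n+"0.npz",f=f,K=K,C=C); ims.append(f); print(n,[k for k in d],K.tolist(),C[:3,3],-C[:3,2])
cv2.imwrite("pics/s.png",cv2.resize(ims[0],(800,600))); cv2.imwrite("pics/t.png",cv2.resize(ims[1],(800,600)))
print(sensors.read_state())
E
```

```text
scene ['frame', 'camera_matrix', 'view'] [[430.9733442184812, 0.0, 256.014968580494], [0.0, 430.9733442184812, 181.89509023648458], [0.0, 0.0, 1.0]] [1252.777   -3.796  852.266] [-0.658  0.084 -0.748]
top ['frame', 'camera_matrix', 'view'] [[367.90047691312793, 0.0, 262.1928522699278], [0.0, 367.90047691312793, 193.22359252047926], [0.0, 0.0, 1.0]] [498.425  64.145 797.608] [ 0.116  0.032 -0.993]
{'time_s': 0.1, 'joints': array([-1.462,  0.291, -0.154,  1.127,  0.   ,  1.431]), 'joint_velocities': array([-0.   , -0.001,  0.001, -0.001, -0.001,  0.   ]), 'tau': array([  0.001, -53.798,  33.192,   0.009,  -0.   ,   0.   ]), 'ee_pos': array([ 128.765, -508.572,  226.934]), 'tcp_rot': array([ 0.992,  0.124,  0.   , -0.001]), 'ft_force': array([-0.233,  0.881,  0.405]), 'moment': array([ 0.007,  0.049, -0.039]), 'gripper_force': 0.0, 'gripper_width': 85.61801122419163}
```

View pics/s.png

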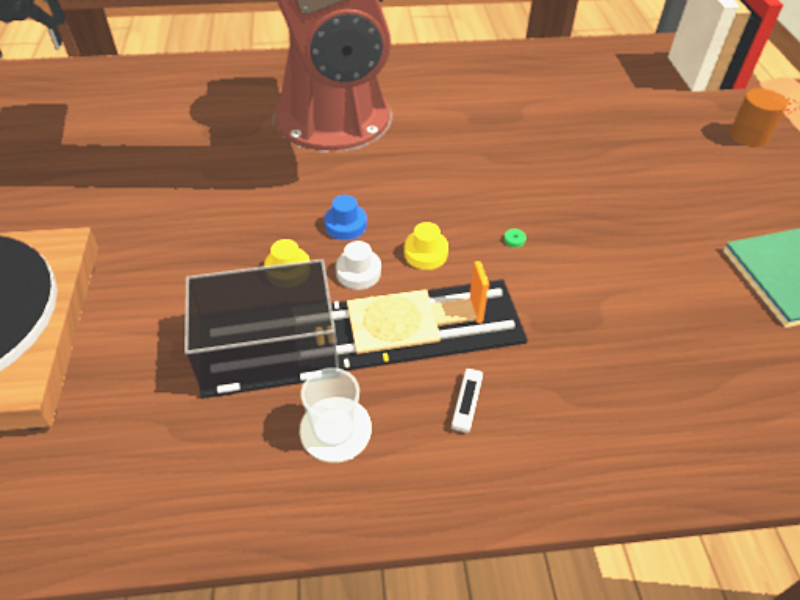

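View pics/t.png

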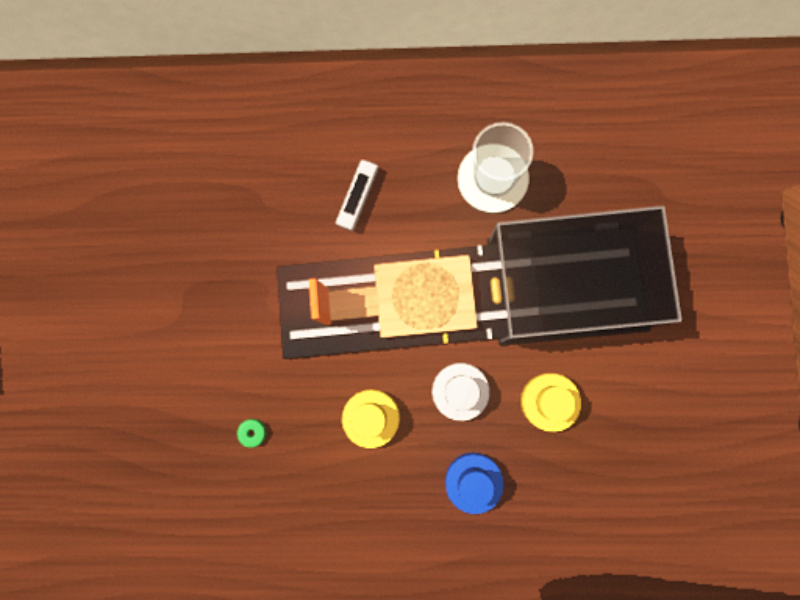

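The scene has four weight-shaped things. In the top picture (800 px wide) they are silver at (461,391), yellow at (370,419) and (551,403), and blue at (475,484). Only the silver one, at (358,265) in the scene view, is aluminium-coloured, so that is the one meant. I'll measure it and confirm with a crop.

```bash
python3 - <<'E'
from h import *
np.set_printoptions(precision=1,suppress=True)
V={n:np.load(n+"0.npz") for n in("scene","top")}
S=.64
def comps(n,m,amin=4):
    k,l,st,c=cv2.connectedComponentsWithStats(m.astype(np.uint8))
    return [(st[i],c[i],l==i) for i in range(1,k) if st[i][4]>=amin]
for n in V:
    f=V[n]["f"];h=cv2.cvtColor(f,cv2.COLOR_BGR2HSV).astype(int)
    H,s,v=h[...,0],h[...,1],h[...,2]
    roi=np.zeros(H.shape,bool); roi[90:310,100:350]=1
    print(n)
    for nm,m in(("white",(s<50)&(v>110)),("orange",(H>=5)&(H<=16)&(s>200)&(v>190)),("yel",(H>=17)&(H<=32)&(s>170)&(v>150)),("wood",(H>=10)&(H<=28)&(s>60)&(s<165)&(v>170))):
        for st,c,mk in comps(n,m&roi): print(nm,st,c)
a=V["top"]["f"][225:275,265:325];b=V["scene"]["f"][145:195,200:260]
cv2.imwrite("pics/crop.png",np.hstack([cv2.resize(x,(390,325),interpolation=cv2.INTER_NEAREST) for x in(a,b)]))
E
```

```text
scene
white [215 154  29  31 686] [228.9 170. ]
white [118 166 105  61 687] [174.4 203. ]
white [186 169   7   1   7] [189. 169.]
white [170 171   7   1   7] [173. 171.]
white [178 170   7   1   7] [181. 170.]
white [312 184  10   7  56] [316.4 187. ]
white [256 187  17   4  25] [265.4 188.1]
white [267 187  34  13 134] [282.5 191.8]
white [235 191   5   2   6] [237.  191.3]
white [230 192   4   1   4] [231.5 192. ]
white [225 200   7   6  32] [228.2 202.3]
white [227 201 103  23 603] [279.  212.5]
white [ 192  219   46   76 2175] [212.2 263.6]
white [220 229   4   7  22] [221.5 232. ]
white [289 236  20  41 354] [298.4 256.7]
white [139 245  15   7  75] [145.8 247.8]
orange [301 170  12  36 207] [305.7 188.3]
yel [258 142  29  31 677] [272.4 157.8]
yel [169 153  29  17 320] [182.4 161.5]
yel [304 167   9  17  68] [308.  174.6]
yel [245 226   4   5  15] [246.4 228. ]
wood [100  90  34   3  89] [117.6  91. ]
wood [  100    90   250   132 17181] [241.  141.8]
wood [161 167   5   2   6] [163.2 167.2]
wood [172 167  21   4  29] [181.9 168.7]
wood [254 190   7   4  10] [257.7 191.3]
wood 
[... 1983 characters left out ...]
. 177.]
wood [223 176   5   1   5] [225. 176.]
wood [199 179   2   2   4] [199.5 179.5]
wood [203 178   5   5   9] [205.2 179.3]
wood [314 178   6  15  54] [316.6 185.5]
wood [183 180   5   3   6] [184.7 180.5]
wood [224 181   4   1   4] [225.5 181. ]
wood [233 180   5   1   5] [235. 180.]
wood [198 182   3  10  12] [199.1 186.6]
wood [214 182   4   1   4] [215.5 182. ]
wood [199 193   2   3   4] [199.5 193.8]
wood [200 197   2   6   7] [200.1 199.4]
wood [311 210   4   3   5] [312.8 210.8]
wood [291 232   6   1   6] [293.5 232. ]
wood [298 232   6   3   6] [300.5 233.2]
wood [278 238   4   5   5] [279.2 240. ]
wood [276 248   1   6   6] [276.  250.5]
wood [226 276   4   4   4] [227.5 277.5]
```

View pics/crop.png

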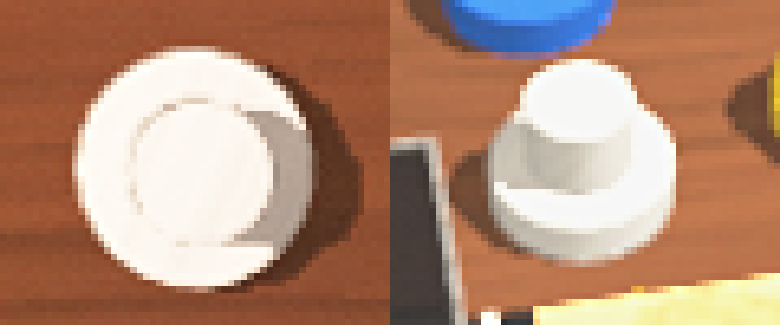

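The crop shows the silver weight in both views, so the target is confirmed. Its knob top is at about (296.2,251.2) in top pixels and (228.9,160.1) in scene pixels.

```bash
python3 - <<'E'
from h import *
np.set_printoptions(precision=1,suppress=True)
V={n:np.load(n+"0.npz") for n in("scene","top")}
r=lambda n,u,v:ray(V[n]["K"],V[n]["C"],u,v)
pl=lambda n,u,v,z:onplane(V[n]["K"],V[n]["C"],u,v,z)
for nm,s,t in(("knobtop",(228.9,160.1),(296.2,251.2)),("pad",(251.5,204.8),(272.5,190)),
  ("handle",(306.5,169.2),(201.5,191.5)),("yt far",(246.4,228),(278.8,161.5)),("mouthcorner near",(207.5,168.5),(326,215.5)),("mouthcorner far",(214,216),(318.5,143))):
    print(nm,*meet(r("scene",*s),r("top",*t)))
print("base",pl("top",294.7,250.8,22),"scenebase?")
a=pl("top",278.6,162,12);b=pl("top",285,216.2,12);print("yticks",a,b,"mid",(a+b)/2,np.arctan2(-(b-a)[0],-(b-a)[1]))
print("pad@32",pl("top",272.5,190,32),pl("scene",251.5,204.8,32))
a=pl("top",184.5,183,14);b=pl("top",238,177.2,14);c=pl("top",186,215,14);d=pl("top",242,208.5,14)
e=pl("top",319,170,14)
for p,q in((a,b),(c,d),(a,e)): print("bar",p,q,np.arctan2((p-q)[0],(p-q)[1]))
for nm,u,v in(("y1",237,268),("y2",353,258),("blue",304,310)):print(nm,pl("top",u,v,22))
E
```

```text
knobtop [468.2  23.1  53.7] [np.float64(1.5663081177121676), np.float64(1.5663081177121707)]
pad [595.8  69.   21.9] [np.float64(1.612252090264421), np.float64(1.6122520902644433)]
handle [582.2 199.6 121.9] [np.float64(0.528049535722389), np.float64(0.5280495357224575)]
yt far [658.5  52.5  14.1] [np.float64(0.4922029255244568), np.float64(0.4922029255244506)]
mouthcorner near [536.2 -31.5  99.5] [np.float64(1.711228939246235), np.float64(1.711228939246252)]
mouthcorner far [677.3 -22.2  95.8] [np.float64(1.2546261097711082), np.float64(1.2546261097711213)]
base [467.6  22.9  22. ] scenebase?
yticks [657.9  53.4  12. ] [540.3  41.5  12. ] mid [599.1  47.4  12. ] 1.470053463976322
pad@32 [594.4  67.3  32. ] [603.9  69.7  32. ]
bar [614.6 257.9  14. ] [625.5 141.6  14. ] -0.0941244270867685
bar [545.1 253.6  14. ] [557.7 133.1  14. ] -0.10352282263954765
bar [614.6 257.9  14. ] [638.6 -33.1  14. ] -0.0823946501795216
y1 [433.2 143.2  22. ]
y2 [451.9 -96.9  22. ]
blue [348.    6.3  22. ]
```

Request:
servo_tool --commands '[0.023,-0.0216,0,0,0.023,-0.0216,0,0,0.023,-0.0216,0,0,0.023,-0.0216,0,0,0.023,-0.0216,0,0,0.023,-0.0216,0,0,0.023,-0.0216,0,0,0.023,-0.0216,0,0,0.023,-0.0216,0,0,0.023,-0.0216,0,0,0.023,-0.0216,0,0,0.023,-0.0216,0,0,0.023,-0.0216,0,0,0.023,-0.0216,0,0,0.023,-0.0216,0,0,0.023,-0.0216,0,0,0.023,-0.0216,0,0,0.023,-0.0216,0,4.4,0,0,0,4.4,0,0,0,0]' --hand 1

```text
time_s: 1.77
ee_pos: [435.0, -29.1, 227.0]
tcp_rot: [0.999, 0.047, -0.0, -0.0]
ft_force: [-1.5, -0.1, 0.1]
gripper_width: 85.2
gripper_force: 0.0
```

```bash
python3 - <<'E'
from h import *
np.set_printoptions(precision=3,suppress=True)
s=sensors.read_state();print(s["time_s"],s["ee_pos"],s["joints"],2*np.degrees(np.arctan2(s["tcp_rot"][1],s["tcp_rot"][0])))
f,K,C,d=cam("wrist");print(d["hand_eye"],C[:3,3],K[0,0]);np.savez("w1.npz",f=f,K=K,C=C)
cv2.imwrite("pics/w1.png",cv2.resize(f,(800,600)))
print(proj(K,C,[468,23,56]),proj(K,C,[595,67,32]),proj(K,C,[582,201,110]))
E
```

```text
1.7667 [435.001 -29.07  227.005] [-0.235  0.122 -0.37   1.079  0.     2.813] 5.3894181136466335
[[   0.       0.951    0.31    79.417]
 [   1.      -0.       0.      -0.363]
 [   0.       0.31    -0.951 -145.432]
 [   0.       0.       0.       1.   ]] [514.158 -21.28  372.37 ] 300.8417166485125
[212.637 134.551] [177.467  -2.566] [-32.198 -33.708]
```

View pics/w1.png

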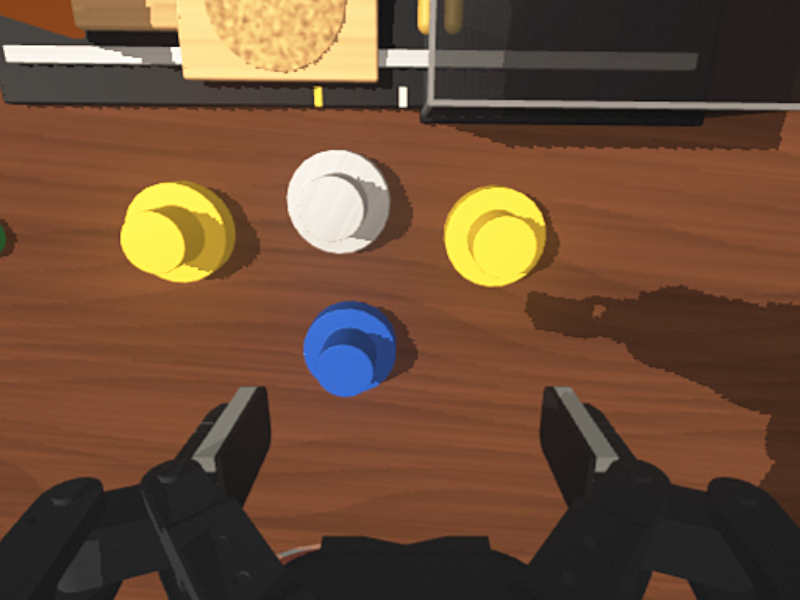

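The wrist view has the silver knob top at (212.5,133.1) in 512-px coordinates, within 1.5 px of my estimate. That puts the weight at about (468.7, 23). Joint 6 would run out of range over the plate in this orientation, so I'm making a half turn.

Request:
servo_tool --commands '[0.019,-0.0243,0,0,0.019,-0.0243,0,0,0,0,0,-7.16,0,0,0,-7.16,0,0,0,-7.16,0,0,0,-7.16,0,0,0,-7.16,0,0,0,-7.16,0,0,0,-7.16,0,0,0,-7.16,0,0,0,-7.16,0,0,0,-7.16,0,0,0,-7.16,0,0,0,-7.16,0,0,0,-7.16,0,0,0,-7.16,0,0,0,-7.16,0,0,0,-7.16,0,0,0,-7.16,0,0,0,-7.16]'

```text
time_s: 3.48
ee_pos: [467.5, 20.3, 227.4]
tcp_rot: [0.385, 0.923, -0.0, -0.0]
ft_force: [0.1, -0.0, -0.2]
gripper_width: 85.4
gripper_force: 0.0
```

Request:
servo_tool --commands '[0,0,0,-7.16,0,0,0,-7.16,0,0,0,-7.16,0,0,0,-7.16,0,0,0,-7.16,0,0,0,-7.16,0,0,0,-7.16,0,0,0,-1,0,0,0,0,0,0,0,0]'

```text
time_s: 4.32
ee_pos: [467.8, 20.9, 227.4]
tcp_rot: [-0.045, 0.999, -0.0, -0.0]
ft_force: [0.3, -0.1, -0.4]
gripper_width: 85.7
gripper_force: 0.0
```

```bash
python3 - <<'E'
from h import *
np.set_printoptions(precision=3,suppress=True)
s=sensors.read_state();print(s["time_s"],s["ee_pos"],s["joints"],R.from_quat(s["tcp_rot"]).as_matrix())
f,K,C,d=cam("wrist");np.savez("w2.npz",f=f,K=K,C=C)
cv2.imwrite("pics/w2.png",cv2.resize(f,(800,600)))
print(proj(K,C,[468.7,23,56]),proj(K,C,[595,67,32]))
E
```

```text
4.3167 [467.824  20.906 227.398] [-0.112  0.183 -0.295  1.092 -0.    -0.202] [[-0.996 -0.09  -0.   ]
 [-0.09   0.996 -0.   ]
 [ 0.    -0.    -1.   ]]
[260.444 170.96 ] [285.233 263.753]
```

View pics/w2.png

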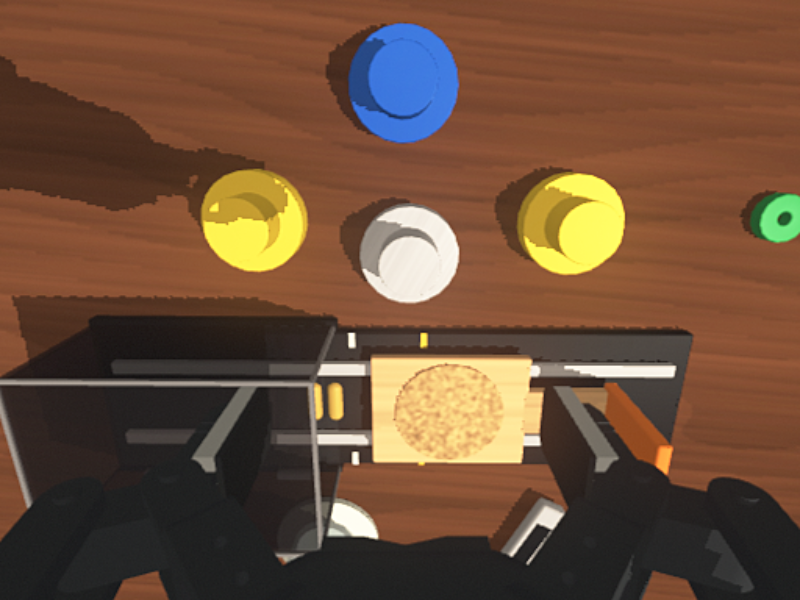

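```bash
python3 - <<'E'
from h import *
np.set_printoptions(precision=1,suppress=True)
V={n:np.load(n+".npz") for n in("scene0","top0","w1","w2")}
r=lambda n,u,v:ray(V[n]["K"],V[n]["C"],u*.64,v*.64)
pl=lambda n,u,v,z:onplane(V[n]["K"],V[n]["C"],u*.64,v*.64,z)
print("knob",meet(r("w1",332,208),r("w2",408.5,266)),pl("w1",332,208,56),pl("w2",408.5,266,56),pl("top0",462.8,392.5,56))
print("pad",meet(r("top0",426,297),r("w2",448.5,411)),pl("w2",448.5,411,32),pl("top0",426,297,32))
a=pl("w2",424,340,12);print("ytick near",a,pl("w1",318,97,12),"far",pl("w2",421.5,463,12))
a=pl("w2",112,366,15);b=pl("w2",675,371,15);print(a,b,np.arctan2((b-a)[0],(b-a)[1]))
a=pl("w2",330,328,12);b=pl("w2",691,334,12);print(a,b,np.arctan2((b-a)[0],(b-a)[1]))
print("mouth inner top near corner",meet(r("w1",430,105),r("w2",316,381)))
E
```

```text
knob (array([468.9,  24. ,  51.6]), [np.float64(0.14683444063336515), np.float64(0.1468344406333402)]) [469.5  23.2  56. ] [467.8  24.   56. ] [468.1  21.7  56. ]
pad (array([593.8,  68.1,  32.5]), [np.float64(1.1047479070099375), np.float64(1.104747907009816)]) [593.7  69.2  32. ] [594.2  67.   32. ]
ytick near [540.7  44.1  12. ] [540.1  42.9  12. ] far [661.8  54.4  12. ]
[ 586.7 -214.8   15. ] [548.5 257.6  15. ] -0.0807362326721712
[537.  -34.2  12. ] [515.3 263.8  12. ] -0.07269914599133535
mouth inner top near corner (array([535.5, -30.9, 104.7]), [np.float64(1.8036441308102158), np.float64(1.8036441308102162)])
```

Request:
servo_tool --commands '[-0.001,0.0022,0.022,0,0,0,0.022,0,0,0,0.022,0,0,0,0.022,0,0,0,0.022,0,0,0,0.022,0,0,0,0.022,0,0,0,0.01,0,0,0,0.01,0,0,0,0.006,0,0,0,0,0,0,0,0,0]'

```text
time_s: 5.37
ee_pos: [468.8, 23.7, 47.5]
tcp_rot: [-0.047, 0.999, -0.0, -0.0]
ft_force: [-0.4, -0.2, -0.0]
gripper_width: 85.0
gripper_force: 0.0
```

Request:
servo_tool --commands '[0,0,0,0,0,0,0,0,0,0,0,0,0,0,0,0,0,0,0,0,0,0,0,0,0,0,0,0,0,0,0,0]' --hand -1 --force 40

```text
time_s: 6.03
ee_pos: [469.2, 23.9, 48.3]
tcp_rot: [-0.047, 0.999, 0.0, 0.001]
ft_force: [-2.3, 1.0, 10.7]
gripper_width: 40.4
gripper_force: 38.9
```

Request:
servo_tool --commands '[0,0,-0.002,0,0,0,-0.004,0,0,0,-0.008,0,0,0,-0.014,0,0,0,-0.014,0,0,0,-0.014,0,0,0,-0.01,0,0,0,-0.004,0,0,0,0,0,0,0,0,0,0,0,0,0]'

```text
time_s: 6.95
ee_pos: [468.3, 23.8, 116.9]
tcp_rot: [-0.047, 0.999, 0.0, -0.001]
ft_force: [0.1, 0.2, -3.8]
gripper_width: 39.7
gripper_force: 40.9
```

```bash
python3 - <<'E'
from h import *
np.set_printoptions(precision=3,suppress=True)
s=sensors.read_state();print(s["ee_pos"],s["gripper_width"],R.from_quat(s["tcp_rot"]).as_matrix())
f,K,C,d=cam("wrist");np.savez("w3.npz",f=f,K=K,C=C)
g,K2,C2,d=cam("scene");np.savez("s3.npz",f=g,K=K2,C=C2)
cv2.imwrite("pics/w3.png",np.hstack([cv2.resize(f,(400,300)),cv2.resize(g[110:260,160:360],(400,300))]))
E
```

```text
[468.309  23.775 116.858] 39.70617266083358 [[-0.996 -0.094 -0.001]
 [-0.094  0.996  0.   ]
 [ 0.001  0.    -1.   ]]
```

View pics/w3.png

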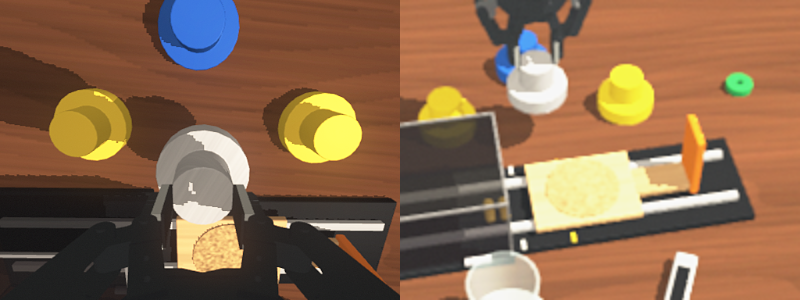

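```bash
python3 - <<'E'
from h import *
np.set_printoptions(precision=1,suppress=True)
w=np.load("w3.npz");K,C=w["K"],w["C"]
print(onplane(K,C,265,239,124.5), proj(K,C,[468.3,23.8,124.5]))
f=w["f"];h=cv2.cvtColor(f,cv2.COLOR_BGR2HSV)
m=((h[...,1]<60)&(h[...,2]>100)).astype(np.uint8);m[:150]=0;m[300:]=0;m[:,:180]=0;m[:,330:]=0
k,l,st,c=cv2.connectedComponentsWithStats(m);print(st[1:],c[1:])
for z,cx,rad in((124.5,265,22),(91,0,38)):
    for x in(465,468.6,472):
        p=np.array([proj(K,C,[x+rad*np.cos(t),23.5+rad*np.sin(t),z]) for t in np.linspace(0,6.28,60)])
        print(z,x,"cols",p[:,0].min(),p[:,0].max(),"rows",p[:,1].min(),p[:,1].max())
E
```

```text
[459.1  26.4 124.5] [258.3 254.5]
[[  193   159   133   129 11906]
 [  217   280     8    14    84]] [[259.  223.3]
 [221.2 286.8]]
124.5 465 cols 215.47939275342625 301.12189034206693 rows 208.9695552026714 285.3542441690737
124.5 468.6 cols 215.13475121729343 300.16683652030497 rows 215.71644665410037 291.0163472630776
124.5 472 cols 214.8137313202794 299.27725237945083 rows 221.9970101816643 296.2934809261784
91 465 cols 197.0474909117913 319.77523482904877 rows 162.17561549680732 275.1656538633684
91 468.6 cols 196.8702253438026 318.87136670051774 rows 168.18489499866806 279.8392382741244
91 472 cols 196.70472154208082 318.02748314310577 rows 173.79122482200142 284.2057344651836
```

The weight is held; the wrist reads −3.8 N, which matches its mass. It sits about 3 mm nearer the robot than the TCP. Next I carry it over the pad.

Request:
servo_tool --commands '[-0.01,0.0024,0,0,-0.02,0.0047,0,0,-0.022,0.0051,0,0,-0.022,0.0051,0,0,-0.022,0.0051,0,0,-0.02,0.0047,0,0,-0.011,0.0026,0,0,-0.0052,0.0012,0,0,0,0,0,0,0,0,0.01,0,0,0,0.01,0,0,0,0.006,0,0,0,0.002,0,0,0,0,0,0,0,0,0]'

```text
time_s: 8.3
ee_pos: [597.3, 66.8, 89.4]
tcp_rot: [-0.047, 0.999, 0.0, -0.0]
ft_force: [-0.0, 0.5, -2.1]
gripper_width: 40.0
gripper_force: 40.9
```

Request:
servo_tool --commands '[0,0,0.001,0,0,0,0.001,0,0,0,0.001,0,0,0,0.001,0,0,0,0,0,0,0,0,0]'

```text
time_s: 8.8
ee_pos: [597.5, 66.9, 85.4]
tcp_rot: [-0.047, 0.999, 0.0, -0.0]
ft_force: [0.0, 0.1, -3.4]
gripper_width: 39.9
gripper_force: 40.9
```

```bash
python3 - <<'E'
from h import *
np.set_printoptions(precision=3,suppress=True)
s=sensors.read_state();print(s["ee_pos"],s["ft_force"],s["gripper_width"])
f,K,C,d=cam("top");np.savez("t4.npz",f=f,K=K,C=C)
g,K2,C2,d=cam("scene");np.savez("s4.npz",f=g,K=K2,C=C2)
cv2.imwrite("pics/w4.png",np.hstack([cv2.resize(f[110:260,180:380],(400,300)),cv2.resize(g[110:260,160:360],(400,300))]))
E
```

```text
[597.502  66.927  85.384] [ 0.017  0.148 -3.397] 39.9452196513329
```

View pics/w4.png

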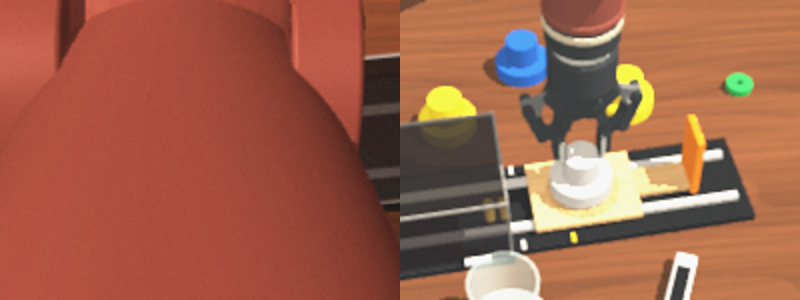

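The scene view shows the weight just above the pad, at crop pixel (580,182), and still clear of contact. I'll lower it in small steps until the force changes.

Request:
servo_tool --commands '[0,0,0.001,0,0,0,0.001,0,0,0,0,0,0,0,0,0]'

```text
time_s: 9.23
ee_pos: [597.4, 67.0, 83.3]
tcp_rot: [-0.047, 0.999, 0.0, -0.0]
ft_force: [-0.2, 1.1, -3.6]
gripper_width: 39.6
gripper_force: 40.9
```

Request:
servo_tool --commands '[0,0,0.001,0,0,0,0.001,0,0,0,0,0,0,0,0,0]'

```text
time_s: 9.57
ee_pos: [597.5, 66.9, 81.3]
tcp_rot: [-0.047, 0.999, -0.0, -0.0]
ft_force: [0.4, -0.4, -3.0]
gripper_width: 39.6
gripper_force: 40.9
```

Request:
servo_tool --commands '[0,0,0.001,0,0,0,0,0,0,0,0,0]'

```text
time_s: 9.82
ee_pos: [597.6, 66.9, 80.6]
tcp_rot: [-0.047, 0.999, -0.0, 0.0]
ft_force: [0.8, 0.5, -0.5]
gripper_width: 39.7
gripper_force: 41.4
```

Request:
servo_tool --commands '[0,0,0.0005,0,0,0,0,0,0,0,0,0]'

```text
time_s: 10.07
ee_pos: [597.6, 66.9, 80.4]
tcp_rot: [-0.047, 0.999, -0.0, 0.0]
ft_force: [-2.9, -0.4, 5.4]
gripper_width: 39.9
gripper_force: 42.9
```

Request:
servo_tool --commands '[0,0,0,0,0,0,0,0,0,0,0,0,0,0,0,0,0,0,0,0,0,0,0,0,0,0,0,0]' --hand 1

```text
time_s: 10.65
ee_pos: [597.6, 67.0, 79.9]
tcp_rot: [-0.047, 0.999, 0.0, 0.0]
ft_force: [0.2, 0.5, 0.4]
gripper_width: 85.6
gripper_force: 0.0
```

Request:
servo_tool --commands '[0,0,-0.01,0,0,0,-0.02,0,0,0,-0.03,0,0,0,-0.03,0,0,0,-0.03,0,0,0,-0.01,0,0,0,0,0,0,0,0,0]'

```text
time_s: 11.32
ee_pos: [597.7, 67.0, 210.3]
tcp_rot: [-0.047, 0.999, -0.0, 0.001]
ft_force: [0.2, -0.2, -0.6]
gripper_width: 85.7
gripper_force: 0.0
```

```bash
python3 - <<'E'
from h import *
np.set_printoptions(precision=3,suppress=True)
f,K,C,d=cam("wrist");np.savez("w5.npz",f=f,K=K,C=C)
cv2.imwrite("pics/w5.png",cv2.resize(f,(800,600)))
for p in([594,68,88],[594,68,32],[580.5,202.5,110],[535.5,-31,105]):print(p,proj(K,C,p)/.64)
E
```

```text
[594, 68, 88] [406.3   279.761]
[594, 68, 32] [406.028 257.98 ]
[580.5, 202.5, 110] [653.727 289.416]
[535.5, -31, 105] [224.998 161.988]
```

View pics/w5.png

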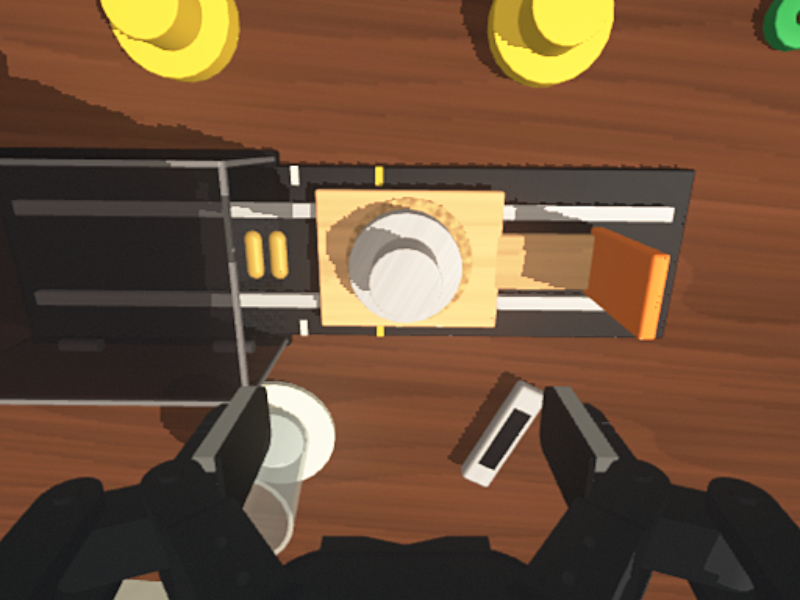

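The weight stands on the pad: the knob top is at (406,284), where a perfectly centred one would be at (406,280). The plate's upper edge spans (655,254) to (640,337).

```bash
python3 - <<'E'
from h import *
np.set_printoptions(precision=1,suppress=True)
w=np.load("w5.npz");K,C=w["K"],w["C"]
P=lambda u,v,z:onplane(K,C,u*.64,v*.64,z)
a,b,c,d=P(655,254,110),P(670,256,110),P(656,338,110),P(640,337,110)
print("plate",a,b,c,d,(a+b+c+d)/4, "yaw",np.arctan2(-(d-a)[1],(d-a)[0]),np.arctan2(-(c-b)[1],(c-b)[0]))
q=[P(316,190,30),P(503,190,30),P(497,326,30),P(320,324,30)];print("deck",q,sum(q)/4)
print("knob",P(406,284,88))
n,f=P(379,176,12),P(380.5,331,12);print("yt",n,f,(n+f)/2)
g=np.load("top0.npz");h=np.load("scene0.npz")
print("hand",meet(ray(K,C,655*.64,296*.64),ray(g["K"],g["C"],201.5,191.5)),meet(ray(K,C,655*.64,296*.64),ray(h["K"],h["C"],306.5,169.2)))
E
```

```text
plate [561.1 198.1 110. ] [561.4 206.3 110. ] [608.5 211.2 110. ] [608.8 202.  110. ] [584.9 204.4 110. ] yaw -0.08296353817146766 -0.1029046486207689
deck [array([553.2,   2.8,  30. ]), array([541.3, 129. ,  30. ]), array([639.6, 140.3,  30. ]), array([650.4,   9.2,  30. ])] [596.2  70.3  30. ]
knob [596.6  68.1  88. ]
yt [541.3  43.8  12. ] [659.2  54.1  12. ] [600.2  48.9  12. ]
hand (array([582.6, 200.2, 116.6]), [np.float64(0.21997803247269251), np.float64(0.21997803247271394)]) (array([581.3, 199.5, 120.2]), [np.float64(1.1572397021571612), np.float64(1.1572397021571257)])
```

Request:
servo_tool --commands '[0.0013,0.017,0,0,0,0.03,0,0,0,0.03,0,0,0,0.03,0,0,0,0.02,0,0,0,0.0103,0,0,0,0,0,0,0,0,0.02,0,0,0,0.025,0,0,0,0.025,0,0,0,0.02,0,0,0,0.01,0,0,0,0.005,0,0,0,0,0,0,0,0,0]'

```text
time_s: 12.62
ee_pos: [583.9, 203.1, 105.6]
tcp_rot: [-0.047, 0.999, 0.0, 0.0]
ft_force: [-0.0, 0.3, 1.1]
gripper_width: 85.4
gripper_force: 0.0
```

Request:
servo_tool --commands '[0,0,0,0,0,0,0,0,0,0,0,0,0,0,0,0,0,0,0,0,0,0,0,0,0,0,0,0,0,0,0,0,0,0,0,0,0,0,0,0]' --hand -1 --force 25

```text
time_s: 13.45
ee_pos: [583.3, 203.6, 105.0]
tcp_rot: [-0.047, 0.999, 0.0, 0.0]
ft_force: [-0.5, -0.3, 4.1]
gripper_width: 8.3
gripper_force: 24.6
```

```bash
python3 - <<'E'
from h import *
np.set_printoptions(precision=3,suppress=True)
s=sensors.read_state();print(s["ee_pos"],s["ft_force"],s["gripper_width"])
f,K,C,d=cam("wrist");np.savez("w6.npz",f=f,K=K,C=C)
g,K2,C2,d=cam("scene");np.savez("s6.npz",f=g,K=K2,C=C2)
cv2.imwrite("pics/w6.png",np.hstack([cv2.resize(f,(400,300)),cv2.resize(g[110:260,160:360],(400,300))]))
E
```

```text
[583.329 203.606 105.045] [-0.456 -0.31   4.058] 8.299707935801068
```

View pics/w6.png

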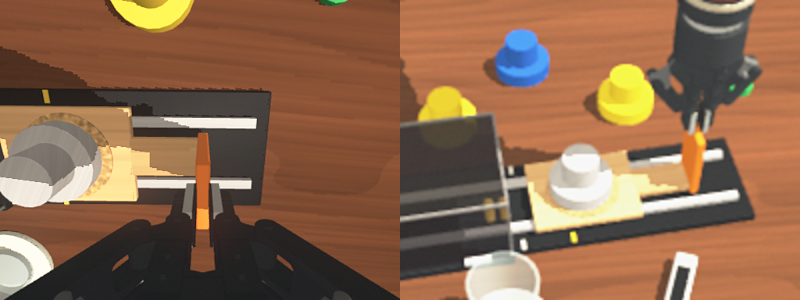

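The plate is pinched, with its centre at the TCP. I'll draw the carrier along gently and stop short of the ridge.

Request:
servo_tool --commands '[0,-0.003,0,0,0,-0.006,0,0,0,-0.009,0,0,0,-0.01,0,0,0,-0.01,0,0,0,-0.01,0,0,0,-0.01,0,0,0,-0.01,0,0,0,-0.01,0,0,0,-0.01,0,0,0,-0.01,0,0,0,-0.01,0,0,0,-0.01,0,0,0,-0.009,0,0,0,-0.005,0,0,0,-0.003,0,0,0,0,0,0,0,0,0,0]'

```text
time_s: 15.05
ee_pos: [595.0, 67.1, 105.0]
tcp_rot: [-0.046, 0.999, -0.001, -0.001]
ft_force: [-4.9, -2.2, 7.4]
gripper_width: 8.0
gripper_force: 25.6
```

```bash
python3 - <<'E'
from h import *
np.set_printoptions(precision=1,suppress=True)
s=sensors.read_state();print(s["ee_pos"],s["ft_force"],s["gripper_width"])
def yel(f):
    h=cv2.cvtColor(f,cv2.COLOR_BGR2HSV).astype(int);m=((h[...,0]>=20)&(h[...,0]<=32)&(h[...,1]>150)&(h[...,2]>120)).astype(np.uint8)
    k,l,st,c=cv2.connectedComponentsWithStats(m);return [(a,b) for a,b in zip(st[1:],c[1:]) if 5<a[4]<400]
for n,z in(("wrist",12),("scene",12)):
    f,K,C,d=cam(n);np.savez(n+"7.npz",f=f,K=K,C=C)
    for a,b in yel(f):print(n,a,b,onplane(K,C,*b,z))
for p in([541,43.8,12],[660,54,12]):print(proj(K,C,p))
E
```

```text
[595.   67.1 105. ] [-4.9 -2.2  7.4] 7.996070267145307
wrist [231 117   8  17 125] [234.8 124.9] [540.9  43.4  12. ]
scene [266 142  21  31 306] [277.8 159.9] [439.4 159.   12. ]
scene [169 153  29  17 326] [182.3 161.8] [421.8 -99.7  12. ]
scene [250 184   5   7  28] [251.7 187.1] [530.2  77.9  12. ]
scene [237 189   4   6  15] [238.4 191.5] [541.8  42.6  12. ]
scene [245 226   4   6  19] [246.5 228.2] [657.5  52.4  12. ]
[238.8 191.3]
[247.3 229. ]
```

Request:
servo_tool --commands '[0.001,-0.002,0,0,0,-0.002,0,0,0,-0.002,0,0,0,-0.002,0,0,0,0,0,0,0,0,0,0]'

```text
time_s: 15.65
ee_pos: [595.4, 61.1, 105.0]
tcp_rot: [-0.047, 0.999, 0.001, -0.0]
ft_force: [-2.6, 4.5, 6.9]
gripper_width: 7.8
gripper_force: 25.3
```

Request:
servo_tool --commands '[0,-0.0015,0,0,0,-0.0015,0,0,0,0,0,0]'

```text
time_s: 15.9
ee_pos: [595.7, 57.9, 105.0]
tcp_rot: [-0.047, 0.999, 0.0, -0.0]
ft_force: [-2.5, 2.8, 6.2]
gripper_width: 8.1
gripper_force: 25.3
```

Request:
servo_tool --commands '[0,-0.0015,0,0,0,-0.0015,0,0,0,0,0,0]'

```text
time_s: 16.15
ee_pos: [596.0, 54.2, 105.0]
tcp_rot: [-0.047, 0.999, -0.0, -0.0]
ft_force: [-2.6, 0.5, 5.9]
gripper_width: 8.2
gripper_force: 25.3
```

Request:
servo_tool --commands '[0,-0.0015,0,0,0,-0.0015,0,0,0,0,0,0]'

```text
time_s: 16.4
ee_pos: [596.3, 50.8, 105.0]
tcp_rot: [-0.047, 0.999, -0.001, -0.0]
ft_force: [-1.8, -1.8, 6.1]
gripper_width: 7.6
gripper_force: 25.3
```

Request:
servo_tool --commands '[0,-0.001,0,0,0,-0.0007,0,0,0,0,0,0,0,0,0,0]'

```text
time_s: 16.73
ee_pos: [596.4, 49.2, 105.0]
tcp_rot: [-0.047, 0.999, -0.001, -0.0]
ft_force: [-2.6, -0.8, 6.6]
gripper_width: 8.1
gripper_force: 25.3
```

```bash
python3 - <<'E'
from h import *
np.set_printoptions(precision=1,suppress=True)
s=sensors.read_state();print(s["ee_pos"],s["ft_force"],s["gripper_width"])
f,K,C,d=cam("wrist");np.savez("w8.npz",f=f,K=K,C=C)
h=cv2.cvtColor(f,cv2.COLOR_BGR2HSV).astype(int)
for nm,lo,hi in(("yel",20,32),("or",5,16)):
    m=((h[...,0]>=lo)&(h[...,0]<=hi)&(h[...,1]>170)&(h[...,2]>120)).astype(np.uint8)
    k,l,st,c=cv2.connectedComponentsWithStats(m)
    for a,b in zip(st[1:],c[1:]):
        if a[4]>15:print(nm,a,b,onplane(K,C,*b,12) if nm=="yel" else "")
cv2.imwrite("pics/w8.png",cv2.resize(f,(800,600)))
E
```

```text
[596.4  49.2 105. ] [-2.6 -0.8  6.6] 8.128519918231683
yel [  13    0  115   39 3243] [74.6 15.6] [477.9 -91.5  12. ]
yel [ 362    0  115   44 2740] [411.   14.7] [455.5 143.1  12. ]
yel [422  16  10   9  30] [425.9  20.1] [457.8 154.4  12. ]
yel [255 117   7  17 118] [258.  125.1] [541.   43.5  12. ]
or [ 250  170   19  124 1980] [259.1 232. ]
```

View pics/w8.png

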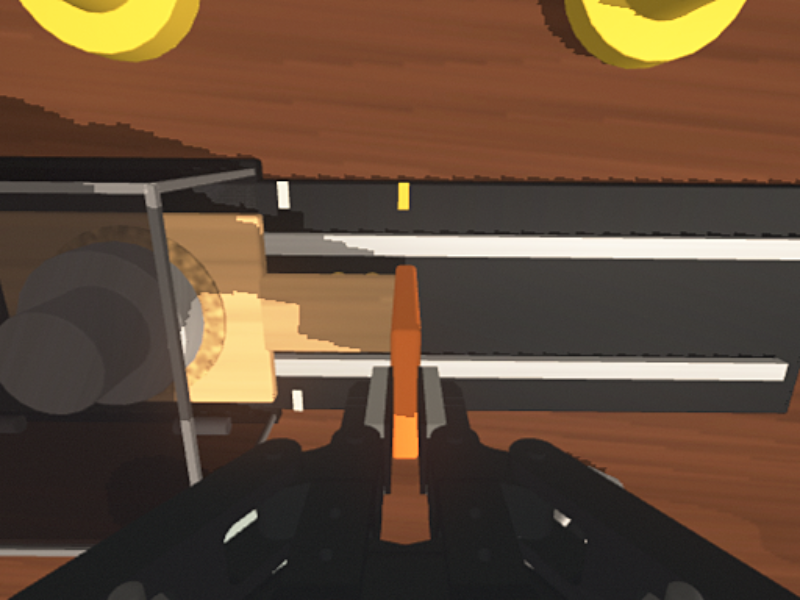

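The plate at column 405 lines up with the yellow tick at column 403. The weight stands on the pad under the cover, about 1 mm short of the stop centre. I'll release and rise clear.

Request:
servo_tool --commands '[0,0,0,0,0,0,0,0,0,0,0,0,0,0,0,0,0,0,0,0,0,0,0,0,0,0,0,0]' --hand 0.3

```text
time_s: 17.37
ee_pos: [596.8, 50.4, 104.9]
tcp_rot: [-0.047, 0.999, -0.0, -0.0]
ft_force: [1.6, -0.3, -0.5]
gripper_width: 55.3
gripper_force: 0.0
```

Request:
servo_tool --commands '[0,0,-0.01,0,0,0,-0.02,0,0,0,-0.025,0,0,0,-0.025,0,0,0,-0.02,0,0,0,-0.01,0,0,0,0,0,0,0,0,0]'

```text
time_s: 18.03
ee_pos: [596.8, 50.4, 214.8]
tcp_rot: [-0.047, 0.999, -0.0, 0.0]
ft_force: [-0.4, 0.3, 0.0]
gripper_width: 55.5
gripper_force: 0.0
```

```bash
python3 - <<'E'
from h import *
np.set_printoptions(precision=1,suppress=True)
f,K,C,d=cam("wrist")
h=cv2.cvtColor(f,cv2.COLOR_BGR2HSV).astype(int)
m=((h[...,0]>=5)&(h[...,0]<=16)&(h[...,1]>200)&(h[...,2]>150)).astype(np.uint8)
k,l,st,c=cv2.connectedComponentsWithStats(m);print([(a,b) for a,b in zip(st[1:],c[1:]) if a[4]>60])
top=h[...,2]*m
ys,xs=np.nonzero((m>0)&(h[...,2]>235));print("top face",xs.mean(),ys.mean(),len(xs),onplane(K,C,xs.mean(),ys.mean(),110))
e=np.array([-.083,.9965]);mid=np.array([599.7,48.4])
print("rail offset mm",(onplane(K,C,xs.mean(),ys.mean(),110)[:2]-mid)@e)
p=[proj(K,C,[*(mid+e*k+np.array([.9965,.083])*j),110]) for k in(-5,5) for j in(-25,25)];print("expected plate corners",np.array(p))
w=((h[...,1]<70)&(h[...,2]>60)).astype(np.uint8)
E
```

```text
[]
top face 254.47368421052633 189.98245614035088 57 [598.5  47.  110. ]
rail offset mm -1.2958459327967178
expected plate corners [[250.3 163.5]
 [250.2 217.8]
 [262.1 163.6]
 [261.3 217.9]]
```

```bash
python3 -c "
from workcell import ctrl
print(ctrl.close_job())"
```

```text
the job is handed in; nothing more can be done
None
```

I put the weight on the carrier's pad and let go, then drew the carrier by its plate into the next click stop (measured within about 1.5 mm) under the shut cover, and handed the job in at about 18 s; no verdict came back.

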